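# Lay the isolator box on its back on the mat and switch it off

### The job

The isolator box stands on end at the near end of the green bench mat. Push it over, without lifting it off the mat, so that it lies flat on its back in about the middle of the mat with the red handle facing up; then turn the handle clockwise as far as it goes, so that the box is off and ready to be opened. Leave the mug by the bench's front edge and the roll of tape where they are.

Things in the scene. Friction and masses are not known exactly. Their poses are not given: they have to be found in the camera images.
- enclosure_center (a point): Centre of the isolator box: loose, 80 mm deep (x), 110 wide (y), 170 high (z), 0.5 to 0.9 kg, rear half grey, front cover white. It stands on its lower end on the mat, this point 90 mm above the bench. Own x points from the cover through the back, z to the upper end. On its back on the mat, x points straight down, this point is 45 mm and the cover 85 mm above the bench.
- push_spot (a point): Point on the white cover's face (the box's -x face), mid-width, 150 mm above the lower end; the cover is bare from 100 to 170 mm up, the handle is below. Axes as the box's. A push here along the box's +x tips the box about its lower rear edge without the foot sliding; past about 25 degrees of lean it falls onto its back by itself.
- handle_grip (a point): Grip point of the red handle, on its turning axis: a bar 14 mm thick, 54 mm long, 26 mm proud of a round red base 54 mm across; bar's outer face 12 mm beyond this point. It lies 64 mm from the box's centre along the box's -x and 23 mm along its -z. Own z: along the bar; y: across it; x: into the cover. Box on its back on the mat: this point is 109 mm above the bench.
- handle (a joint): Starts at 0 to 0.35. Angle of the red handle, rad. 0: bar along the box's height (on); grows clockwise as seen looking at the cover; 1.57: bar across the box, against its stop (off). It turns with slight friction (0.05 N m) and stays where it is left.
- tape: Roll of masking tape, 92 mm across, 25 mm high, lying flat; a bystander. Origin centre of its underside.
- bench_mat: Green bench mat with white grid lines, fixed, 300 mm (x) by 200 mm (y), 5 mm thick, partly over a smaller black rubber mat. Origin at the centre of its underside. The box stands about 95 mm from the centre on the mat's -x half, its own x along the mat's x within 10 degrees, so that tipped over it comes down in the middle.
- mug: Green and white mug, 78 mm across (116 over the handle), 101 mm high, standing; near the front edge left of the mat; a bystander. Origin under its foot, z up.

How it is judged:
On the way, in this order (a step that is already met when the one before it is completed fails the run):
1. the box lies flat on its back on the mat, handle up (angle between enclosure_center's own x axis and vertical above 3 rad and height (world z) of enclosure_center below 0.052 m and horizontal distance between enclosure_center and bench_mat below 0.07 m), for 0.2 s.
2. the handle is turned clockwise to its stop (value of joint handle above 1.4 rad), for 0.2 s.
At the end, for the whole second after the job is handed in: The box lies still and flat on its back (within 8 degrees, its centre less than 52 mm up), its centre within 70 mm of the mat's centre seen from above; the handle is within 10 degrees of its clockwise stop (over 1.4 rad); the mug stands upright (all of step 1 and value of joint handle above 1.4 rad and linear speed of enclosure below 0.02 m/s and angle between mug's own z axis and vertical below 0.15 rad); the robot touches nothing.
It fails at once if the box is lifted: its centre rises above 120 mm (tipping over takes it to 99 mm) (height (world z) of enclosure_center above 0.12 m).
It fails at once if the mug is tipped over, or the mug or the masking tape moved by more than 50 mm (angle between mug's own z axis and vertical above 0.52 rad or distance of any of mug, tape from where it was at the start of the episode above 0.05 m).
It also fails if it takes over 51 s, if anything falls off the work surface, if the arm or the gripper's body presses on something with over 40 N, if the wrist force passes 120 N, or if a joint passes its speed limit or range.

### The arm

A 6-joint arm with a two-finger parallel gripper is mounted at the origin on a cart in front of the work surface, level with it; the furniture and walls round the work are solid. World frame = base frame: x ahead of the robot, y to its left, z up, the work surface at z = 0. Lengths are in m, angles in rad, forces in N, time in s.
With the tool pointing down it reaches from about 0.275 to 0.85 m from the base axis. Payload 19 kg.
Tool frame: the origin (TCP) lies at the very end of the fingers, on their centre line; the grasp point (between the pads) lies 19 mm behind it (ctrl.hold_point_z is the distance from the TCP to the grasp point, in m); z points along the fingers, y is the line along which they close (so a half turn about z gives the same grasp; the last joint's range is limited). The gripper opens to 85 mm and grips with 20 to 120 N. Pads are 22 mm wide; open, the fingers measure 114 mm over their backs; the gripper's body (76 mm by 85 mm) begins 54 mm behind the grasp point. The pads swing forward as they close: fully open they stand 13 mm farther back than shut.
Start: joints at [-0.134, 0.15, 1.437, -0, 1.554, -0.134], TCP at [0.575, -0, 0.231] pointing down, gripper open.
Joint ranges: [-2.8, 2.8], [-0.68, 2.1], [0.12, 2.68], [-1.39, 4.53], [0.16, 2.79], [-2.81, 2.81]. Speed limits (rad/s): [1.89, 1.89, 2.22, 3.01, 3.01, 3.01].

### API

Orientations are given as a rotation vector (axis times angle).
In Python, from workcell import ctrl gives the robot as it stands. The module is installed in compiled form; this text tells all that it offers.
- The arm moves only by the shell command python3 -m crank 'ROWS' [OPENING] [FORCE]. ROWS is JSON, one flat list of numbers, 6 for each row, row after row: the shift along the world's x, y, z in mm, then the turn, a rotation vector about the world's x, y, z in degrees. A call has 1 to 5 rows; each row shifts and turns the commanded pose from where the row before left it; what a row does not reach is not made up. A row lasts 1/8 s, in which the tool goes at most 62.5 mm and 10.7 degrees, less where a joint would pass 70% of its speed; a pose out of reach is approached as far as the arm can. A call is refused whole if a number of a shift passes 62.5 or a number of a turn 10.7, either way. A call with a gripper value outside its range is refused whole. OPENING is the closure, from 0 (fully open) to 1 (shut), set as the call begins (- or left out, the last holds). The fingers move at their own pace and stop on an object; FORCE is the grip in N (left out, the last holds). Time passes only in rows, so rows that do not move let the fingers close. It gives the time, the measured TCP pose, the force, the opening and the grip force at its end, in the units of the state.
- ctrl.read_state(): the state, without advancing time (a new reading comes with each control period).
- ctrl.read_camera(name): name is "scene" or "side" or "wrist"; returns (picture, depth): 420x560x3 uint8, red, green, blue; 420x560 float32, m along the optical axis (not along the pixel's ray), 0 where there is no reading.
- ctrl.calibration(name): a dict with "fx", "fy", "cx", "cy" (pixels), "k1" (the pictures are not rectified: a ray, as slopes to the right and down, at radius r is drawn at 1 + k1 r^2 times it, then the intrinsics apply), "rvec" (rotation vector, rad) and "tvec" (3), from world to camera coordinates, as OpenCV has them; the wrist camera has in their place "mount" (4x4, takes a point from camera to tool coordinates, whose origin is the TCP and whose axes are the flange's). Camera axes: x right, y down, z forward; pixel columns grow to the right and rows downward; lengths in m; the calibration is good to about 2 mm. A picture is of the moment at which its call begins: read the wrist's pose just before it. calibration takes no time and is no camera call.
- ctrl.finish_job(): hands the job in; it is judged then, once.
Trained networks look in the newest picture that a camera, given by its name, has taken for a name from the list of things; names that differ only in an ending like _2 or _b are one class to them, and where a whole thing is asked for, a point or a joint stands for the part that bears it (a point fixed in the world has none). Each returns a list of dicts, best first, with "p" (0 to 1); they miss things now and then, are a little off and sometimes report something else, mostly with a low value. They report only what shows in the picture. A call takes as long as a camera call.
- ctrl.recognise(camera, thing): "bbox" ([left, top, width, height] in pixels, round what is visible of it).
- ctrl.outline_of(camera, thing): "mask" (420x560 bool, what is visible of it) and "bbox" ([left, top, width, height] in pixels, round what is visible of it).
- ctrl.spot_point(camera, thing): "at" ([column, row] in pixels: a listed point, or the origin of a listed thing).
The state is a dict: "time": time; "joint_positions": joint angles; "joint_velocities": joint speeds; "tau": joint torques, N m; "ee_pos": TCP position; "tcp_rot": TCP orientation; "wrist_force": force on the tool from outside, world axes, zero at the start; "torque": the same for the moment, N m; "width": finger opening in m; "grip_force": force on a finger pad.
Only numpy, scipy, OpenCV 4.12 (cv2) and the standard library are available. Lean on these libraries where they do the work, as an engineer would, in place of code of your own. Each camera call takes 0.05 s, during which the arm holds its last target. There are 200 camera calls.

## Working session

There is one attempt and no reset: what is moved stays moved. The work goes in short steps, Python scripts to look and compute and a shell command to move; the robot and the scene stay as the last step left them, time stands still between calls to the robot, and variables do not carry over. Pictures are saved under pics/ and viewed, at most 10 in all, crops included, and the job is handed in when it is done.

```bash
mkdir -p pics; cat > h.py <<'E'
import numpy as np, cv2
from scipy.spatial.transform import Rotation as R
from workcell import ctrl
def cam_T(name, st=None):
    c=ctrl.calibration(name)
    if name=="wrist":
        T=np.eye(4);T[:3,:3]=R.from_rotvec(st["tcp_rot"]).as_matrix();T[:3,3]=st["ee_pos"]
        return c,T@np.array(c["mount"])
    T=np.eye(4);r=R.from_rotvec(np.ravel(c["rvec"])).as_matrix();T[:3,:3]=r.T;T[:3,3]=-r.T@np.ravel(c["tvec"])
    return c,T
def rays(c,uv):
    K=np.array([[c["fx"],0,c["cx"]],[0,c["fy"],c["cy"]],[0,0,1.]])
    p=cv2.undistortPoints(np.array(uv,float).reshape(-1,1,2),K,np.array([c["k1"],0,0,0.])).reshape(-1,2)
    return np.c_[p,np.ones(len(p))]
def at_depth(c,T,uv,d): return (rays(c,uv)*np.ravel(d)[:,None])@T[:3,:3].T+T[:3,3]
def at_z(c,T,uv,z):
    r=rays(c,uv)@T[:3,:3].T; o=T[:3,3]
    return o+r*((z-o[2])/r[:,2])[:,None]
def mask_pts(c,T,m,dep):
    v,u=np.nonzero(m&(dep>0)); return at_depth(c,T,np.c_[u,v],dep[v,u])
E
python3 - <<'E'
from h import *
ims=[]
for n in("scene","side"):
    c,T=cam_T(n); im,dep=ctrl.read_camera(n); ims.append(im); print(n,"cam at",T[:3,3].round(3))
    for t in("enclosure_center","push_spot","handle_grip","bench_mat","mug","tape"):
        s=ctrl.spot_point(n,t)[:1]; o=ctrl.outline_of(n,t)[:1]
        if s:
            z={"enclosure_center":.09,"push_spot":.155,"handle_grip":.067,"bench_mat":0.}.get(t,0)
            print(t,round(s[0]["p"],2),np.round(s[0]["at"]),at_z(c,T,[s[0]["at"]],z).round(3))
        if o:
            P=mask_pts(c,T,o[0]["mask"],dep); print("   mask",round(o[0]["p"],2),o[0]["bbox"],np.percentile(P,[2,50,98],axis=0).round(3).tolist())
cv2.imwrite("pics/a.png",cv2.cvtColor(cv2.resize(np.vstack(ims),None,fx=.714,fy=.714),cv2.COLOR_RGB2BGR))
print(ctrl.read_state()["tcp_rot"])
E
```

```text
scene cam at [0.116 0.561 0.824]
enclosure_center 0.91 [311. 216.] [[0.498 0.151 0.09 ]]
   mask 0.6 [279.1, 171.4, 64.4, 91.4] [[0.433, 0.1, 0.015], [0.48, 0.175, 0.142], [0.538, 0.211, 0.177]]
push_spot 0.83 [324. 202.] [[0.475 0.143 0.155]]
   mask 0.74 [277.1, 165.5, 64.5, 92.9] [[0.433, 0.099, 0.012], [0.48, 0.175, 0.141], [0.539, 0.211, 0.177]]
handle_grip 0.67 [328. 236.] [[0.447 0.145 0.067]]
   mask 0.77 [314.2, 223.1, 25.5, 26.1] [[0.427, 0.095, 0.004], [0.446, 0.147, 0.078], [0.463, 0.169, 0.094]]
   mask 0.6 [211.6, 162.5, 135.7, 115.1] [[0.449, 0.065, 0.001], [0.64, 0.2, 0.005], [0.743, 0.256, 0.008]]
mug 0.95 [248. 336.] [[0.394 0.396 0.   ]]
   mask 0.88 [227.5, 302.2, 48.6, 57.8] [[0.335, 0.354, 0.005], [0.384, 0.389, 0.053], [0.438, 0.428, 0.101]]
tape 0.61 [189. 230.] [[0.686 0.355 0.   ]]
   mask 0.63 [168.8, 208.3, 39.3, 37.1] [[0.649, 0.31, -0.001], [0.691, 0.352, 0.019], [0.736, 0.394, 0.026]]
side cam at [ 0.465 -0.775  0.641]
   mask 0.56 [215.8, 187.9, 65.1, 102.0] [[0.437, 0.091, 0.01], [0.5, 0.102, 0.109], [0.55, 0.194, 0.176]]
push_spot 0.87 [230. 215.] [[0.458 0.142 0.155]]
   mask 0.71 [216.7, 189.6, 64.0, 100.7] [[0.439, 0.091, 0.013], [0.5, 0.101, 0.111], [0.549, 0.192, 0.176]]
handle_grip 0.69 [225. 253.] [[0.441 0.144 0.067]]
   mask 0.64 [217.9, 240.5, 19.7, 22.8] [[0.431, 0.118, 0.045], [0.449, 0.133, 0.075], [0.465, 0.146, 0.094]]
bench_mat 0.97 [300. 275.] [[0.597 0.143 0.   ]]
   mask 0.74 [231.6, 241.0, 149.6, 65.0] [[0.453, 0.036, 0.002], [0.578, 0.139, 0.005], [0.738, 0.258, 0.059]]
mug 0.92 [205. 224.] [[0.39  0.395 0.   ]]
   mask 0.68 [179.0, 181.4, 48.8, 50.9] [[0.341, 0.348, 0.006], [0.381, 0.362, 0.067], [0.442, 0.427, 0.099]]
tape 0.7 [330. 226.] [[0.699 0.343 0.   ]]
   mask 0.95 [310.8, 206.9, 35.6, 29.0] [[0.651, 0.303, -0.002], [0.695, 0.333, 0.014], [0.736, 0.391, 0.025]]
[-2.22135721e+00 -2.22141103e+00  1.08510724e-04]
```

View pics/a.png

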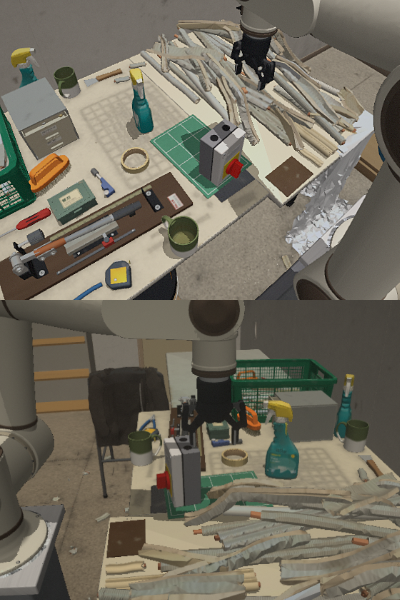

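The scene image shows the box (pixels about 311,216) with its cover toward the robot, at the near end of the mat. The mug is to the left-front and the tape is beyond. Next I'll measure the yaw.

```bash
python3 - <<'E'
from h import *
for n in("scene","side"):
    c,T=cam_T(n); im,dep=ctrl.read_camera(n)
    o=ctrl.outline_of(n,"enclosure_center")[0]["mask"]; P=mask_pts(c,T,o,dep)
    t=P[(P[:,2]>.168)&(P[:,2]<.185)]; print(n,"top",len(t),cv2.minAreaRect((t[:,:2]*1000).astype(np.float32)),np.median(t[:,2]))
    lo,hi=(.115,.16)
    f=P[(P[:,2]>lo)&(P[:,2]<hi)]
    if n=="scene":
        f1=f[(f[:,0]<.49)&(f[:,1]<.19)]
        for k in range(3):
            a=np.polyfit(f1[:,1],f1[:,0],1); r=f1[:,0]-np.polyval(a,f1[:,1]); f1=f1[abs(r)<max(.004,2*r.std()*0+.004)]
        print("cover x=",a,"yaw deg",-np.degrees(np.arctan(a[0])),len(f1),"x at y=.145",np.polyval(a,.145),"y range",np.percentile(f1[:,1],[1,99]))
    m=ctrl.outline_of(n,"bench_mat")[0]["mask"]; M=mask_pts(c,T,m,dep); M=M[(abs(M[:,2]-.005)<.008)]
    print("mat",cv2.minAreaRect((M[:,:2]*1000).astype(np.float32)))
    # obstacles near mat
    v,u=np.nonzero(dep>0); A=at_depth(c,T,np.c_[u,v],dep[v,u]); s=(A[:,0]>.3)&(A[:,0]<.8)&(A[:,1]>-.1)&(A[:,1]<.07)&(A[:,2]>.03)&(A[:,2]<.2)
    B=A[s]; print("sticks: y max, z pct",np.percentile(B[:,1],98),np.percentile(B[:,2],[50,95,99]))
E
```

```text
scene top 1711 ((502.2152099609375, 152.3045654296875), (79.53762817382812, 111.9839096069336), 9.7087984085083) 0.1745773357885223
cover x= [-0.16218211  0.48731509] yaw deg 9.212140057091522 326 x at y=.145 0.4637986840764616 y range [0.09618132 0.1888168 ]
mat ((599.6651000976562, 158.05355834960938), (305.2138366699219, 200.5967559814453), 3.248737335205078)
sticks: y max, z pct 0.0312853576638053 [0.10555078 0.14360764 0.14672602]
side top 1028 ((503.4508361816406, 149.17111206054688), (78.98763275146484, 111.21212005615234), 9.834692001342773) 0.17426564882302423
mat ((599.4223022460938, 157.8671875), (302.68402099609375, 204.5203857421875), 3.740936517715454)
sticks: y max, z pct 0.02345256548763712 [0.11412226 0.14483488 0.14752052]
```

```bash
python3 -m crank '[-18,13.3,0,0,0,9.9, -18,13.3,0,0,0,9.9, -18,13.3,0,0,0,9.9, -18,13.3,0,0,0,9.9, -18,13.3,0,0,0,9.9]' 1 40; python3 -m crank '[-18,13.3,0,0,0,9.9, -18,13.3,0,0,0,9.9, -18,13.3,0,0,0,9.9, -18,13.3,0,0,0,9.9, -18,13.3,0,0,0,9.9]'; python3 -m crank '[0,0,-26,0,0,0, 0,0,-26,0,0,0, 0,0,-26,0,0,0, 0,0,0,0,0,0, 0,0,0,0,0,0]'
```

```text
time: 2.22
ee_pos: [0.4844, 0.0669, 0.2313]
tcp_rot: [1.079, 2.95, -0.0]
wrist_force: [0.0, 0.5, 0.3]
width: 0.0004
grip_force: 0.0
time: 2.85
ee_pos: [0.3944, 0.1334, 0.2314]
tcp_rot: [-0.255, 3.131, -0.0]
wrist_force: [-0.5, -0.7, -0.0]
width: 0.0001
grip_force: 0.0
time: 3.48
ee_pos: [0.3954, 0.133, 0.1544]
tcp_rot: [-0.246, 3.131, -0.0]
wrist_force: [-0.0, 0.2, 0.2]
width: 0.0001
grip_force: 0.0
```

```bash
python3 -m crank '[15,2.5,0,0,0,0, 15,2.5,0,0,0,0, 15,2.5,0,0,0,0, 8,1.3,0,0,0,0, 8,1.3,0,0,0,0]'; python3 -m crank '[8,1.3,0,0,0,0, 8,1.3,0,0,0,0, 8,1.3,0,0,0,0, 8,1.3,0,0,0,0, 8,1.3,0,0,0,0]'
```

```text
time: 4.1
ee_pos: [0.4564, 0.1432, 0.1531]
tcp_rot: [0.246, -3.131, 0.0]
wrist_force: [-4.0, -1.0, 2.8]
width: 0.0001
grip_force: 1.8
time: 4.72
ee_pos: [0.4966, 0.1497, 0.1533]
tcp_rot: [-0.247, 3.132, -0.0]
wrist_force: [-1.0, 0.1, 1.8]
width: -0.0
grip_force: 0.9
```

```bash
python3 -m crank '[8,1.3,0,0,0,0, 8,1.3,0,0,0,0, 8,1.3,0,0,0,0, 8,1.3,0,0,0,0, 0,0,0,0,0,0]';python3 -m crank '[-5,0,20,0,0,0, -5,0,20,0,0,0, -5,0,20,0,0,0, -5,0,20,0,0,0, 0,0,0,0,0,0]' 0; python3 - <<'E'
from h import *
ims=[]
for n in("scene","side","wrist"):
    st=ctrl.read_state(); c,T=cam_T(n,st); im,dep=ctrl.read_camera(n); ims.append(im)
    o=ctrl.outline_of(n,"enclosure_center")
    if o:
        P=mask_pts(c,T,o[0]["mask"],dep); t=P[(P[:,2]>.078)&(P[:,2]<.092)]
        print(n,"cover",len(t),cv2.minAreaRect((t[:,:2]*1000).astype(np.float32)) if len(t) else P.mean(0))
    s=ctrl.spot_point(n,"handle_grip")[:1]
    if s: print("grip",s[0],at_z(c,T,[s[0]["at"]],.109))
    v,u=np.nonzero(dep>0); A=at_depth(c,T,np.c_[u,v],dep[v,u]); rgb=im[v,u].astype(int)
    k=(rgb[:,0]>110)&(rgb[:,1]<70)&(rgb[:,2]<70)&(abs(A[:,2]-.121)<.007)&(A[:,0]>.5)&(A[:,0]<.7)&(A[:,1]>.08)&(A[:,1]<.26)
    if k.sum()>10: print("bar",k.sum(),np.median(A[k],axis=0),cv2.minAreaRect((A[k][:,:2]*1000).astype(np.float32)))
cv2.imwrite("pics/b.png",cv2.cvtColor(np.hstack([cv2.resize(i,(400,300)) for i in (ims[0],ims[2])]),cv2.COLOR_RGB2BGR))
E
```

```text
time: 5.35
ee_pos: [0.5284, 0.1548, 0.1531]
tcp_rot: [0.246, -3.132, 0.0]
wrist_force: [-0.6, -0.9, -0.3]
width: -0.0002
grip_force: 0.0
time: 5.98
ee_pos: [0.5081, 0.1549, 0.2346]
tcp_rot: [-0.247, 3.129, 0.0]
wrist_force: [0.6, -0.2, -1.1]
width: 0.0856
grip_force: 0.0
scene cover 2293 ((634.5767211914062, 175.12672424316406), (171.24278259277344, 111.01573944091797), 9.832428932189941)
grip {'at': [270.5, 178.4], 'p': 0.97} [[0.62265513 0.1644225  0.109     ]]
bar 87 [0.60486116 0.17259866 0.12017276] ((611.1142578125, 170.85140991210938), (13.271037101745605, 53.27793884277344), 82.42938232421875)
side cover 1900 ((635.4259033203125, 132.38955688476562), (184.1297149658203, 189.04457092285156), 8.787484169006348)
grip {'at': [306.5, 225.0], 'p': 0.62} [[0.61240819 0.16334197 0.109     ]]
bar 108 [0.61231196 0.1650535  0.11918057] ((613.7037963867188, 165.7013702392578), (17.132272720336914, 49.63103485107422), 80.9788589477539)
wrist cover 11164 ((618.1017456054688, 171.20986938476562), (133.54542541503906, 110.15460968017578), 9.352733612060547)
grip {'at': [281.1, 318.1], 'p': 0.7} [[0.61351965 0.1705214  0.109     ]]
bar 676 [0.60735685 0.17087094 0.12106529] ((612.2250366210938, 170.51939392089844), (14.08667278289795, 50.30908966064453), 80.89076232910156)
```

View pics/b.png

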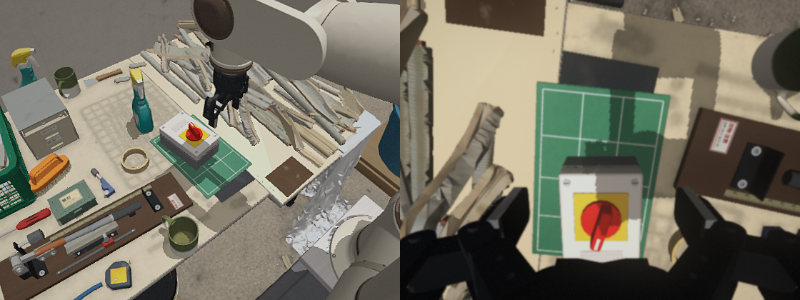

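The box is on its back at (0.634, 0.175), 38 mm from the mat's centre. In the image the handle is up (wrist view about 598,225). The bar is at (0.612, 0.1705) at about -9° yaw, so the tool must turn -18°.

```bash
python3 -m crank '[26,3.9,0,0,0,-6, 26,3.9,0,0,0,-6, 26,3.9,0,0,0,-6, 26,3.9,0,0,0,0, 0,0,0,0,0,0]' 0; python3 -m crank '[0,0,-30,0,0,0, 0,0,-30,0,0,0, 0,0,-30,0,0,0, 0,0,-25,0,0,0, 0,0,0,0,0,0]'; python3 - <<'E'
from h import *
s=ctrl.read_state(); print(s["ee_pos"],R.from_rotvec(s["tcp_rot"]).as_matrix()[:,1],s["wrist_force"])
E
```

```text
time: 7.05
ee_pos: [0.6129, 0.1704, 0.2321]
tcp_rot: [-0.247, -3.131, 0.001]
wrist_force: [-0.5, 0.2, -0.3]
width: 0.0853
grip_force: 0.0
time: 7.68
ee_pos: [0.6106, 0.1702, 0.1168]
tcp_rot: [-0.246, -3.129, 0.001]
wrist_force: [0.3, 0.6, 0.3]
width: 0.0852
grip_force: 0.0
[0.61062373 0.17020049 0.11675159] [ 0.15629874  0.98770924 -0.00108088] [0.27634924 0.55367604 0.32684093]
```

```bash
python3 -m crank '[1,0.3,-15,0,0,0, 0,0,0,0,0,0, 0,0,0,0,0,0]'; python3 -m crank '[0,0,0,0,0,0, 0,0,0,0,0,0, 0,0,0,0,0,0, 0,0,0,0,0,0, 0,0,0,0,0,0]' 1 30
```

```text
time: 8.05
ee_pos: [0.6132, 0.1707, 0.1038]
tcp_rot: [0.246, 3.131, 0.0]
wrist_force: [-0.2, -0.4, 0.5]
width: 0.0855
grip_force: 0.0
time: 8.68
ee_pos: [0.613, 0.1706, 0.1034]
tcp_rot: [0.247, 3.132, -0.0]
wrist_force: [-2.5, -0.6, 2.3]
width: 0.0127
grip_force: 34.0
```

```bash
python3 -m crank '[0,0,0,0,0,-7, 0,0,0,0,0,-7, 0,0,0,0,0,-7, 0,0,0,0,0,-7, 0,0,0,0,0,-7]'; python3 -m crank '[0,0,0,0,0,-7, 0,0,0,0,0,-7, 0,0,0,0,0,-7, 0,0,0,0,0,-7, 0,0,0,0,0,-7]'; python3 -m crank '[0,0,0,0,0,-1, 0,0,0,0,0,-1, 0,0,0,0,0,0]'; python3 -c "
from h import *
s=ctrl.read_state();y=R.from_rotvec(s['tcp_rot']).as_matrix()[:,1];print(np.degrees(np.arctan2(y[1],y[0])),s['torque'],s['wrist_force'])"
```

```text
time: 9.3
ee_pos: [0.6132, 0.1713, 0.1034]
tcp_rot: [1.182, 2.91, 0.002]
wrist_force: [2.6, 4.4, 0.6]
width: 0.0136
grip_force: 33.8
time: 9.93
ee_pos: [0.6134, 0.171, 0.1034]
tcp_rot: [2.003, 2.42, 0.002]
wrist_force: [3.8, 2.3, -0.3]
width: 0.0131
grip_force: 33.8
time: 10.3
ee_pos: [0.6132, 0.1708, 0.1034]
tcp_rot: [2.038, 2.39, 0.001]
wrist_force: [4.1, 2.4, 1.1]
width: 0.013
grip_force: 33.9
9.084579996609321 [ 0.51517241 -0.71588728 -0.03833614] [4.11366234 2.37795936 1.13631072]
```

```bash
python3 -m crank '[0,0,0,0,0,-1.5, 0,0,0,0,0,0, 0,0,0,0,0,0, 0,0,0,0,0,0, 0,0,0,0,0,0]' 0; python3 -m crank '[0,0,0,0,0,0, 0,0,30,0,0,0, 0,0,40,0,0,0, 0,0,40,0,0,0, -30,0,0,0,0,0]'; python3 -m crank '[-30,0,0,0,0,0, -30,0,0,0,0,0, 0,0,0,0,0,0]';  python3 - <<'E'
from h import *
ims=[]
for n in("scene","side","wrist"):
    st=ctrl.read_state(); c,T=cam_T(n,st); im,dep=ctrl.read_camera(n); ims.append(im)
    o=ctrl.outline_of(n,"enclosure_center")
    if o:
        P=mask_pts(c,T,o[0]["mask"],dep); t=P[(P[:,2]>.078)&(P[:,2]<.092)]
        print(n,"cover",len(t),cv2.minAreaRect((t[:,:2]*1000).astype(np.float32)))
    v,u=np.nonzero(dep>0); A=at_depth(c,T,np.c_[u,v],dep[v,u]); rgb=im[v,u].astype(int)
    k=(rgb[:,0]>110)&(rgb[:,1]<70)&(rgb[:,2]<70)&(abs(A[:,2]-.121)<.007)&(A[:,0]>.5)&(A[:,0]<.7)&(A[:,1]>.08)&(A[:,1]<.26)
    if k.sum()>10: print("bar",k.sum(),cv2.minAreaRect((A[k][:,:2]*1000).astype(np.float32)))
print(st["wrist_force"])
cv2.imwrite("pics/c.png",cv2.cvtColor(np.hstack([cv2.resize(i,(400,300)) for i in (ims[0],ims[2])]),cv2.COLOR_RGB2BGR))
E
```

```text
time: 10.92
ee_pos: [0.6129, 0.1706, 0.1033]
tcp_rot: [-2.071, -2.362, 0.0]
wrist_force: [0.5, 0.1, 1.2]
width: 0.0851
grip_force: 0.0
time: 11.55
ee_pos: [0.5845, 0.1707, 0.2162]
tcp_rot: [2.07, 2.359, 0.006]
wrist_force: [0.0, -0.2, -0.4]
width: 0.085
grip_force: 0.0
time: 11.92
ee_pos: [0.5217, 0.1708, 0.2139]
tcp_rot: [2.07, 2.362, 0.001]
wrist_force: [0.4, 0.1, 0.2]
width: 0.085
grip_force: 0.0
scene cover 2353 ((633.4999389648438, 173.3631134033203), (171.03273010253906, 111.17945861816406), 9.29688549041748)
bar 108 ((610.5901489257812, 170.2355194091797), (14.058095932006836, 52.471256256103516), 7.907541275024414)
side cover 1986 ((634.7012939453125, 132.30889892578125), (182.7261962890625, 194.84434509277344), 9.009228706359863)
bar 71 ((612.6371459960938, 167.16012573242188), (12.762992858886719, 58.46518325805664), 9.52454662322998)
wrist cover 21918 ((634.8539428710938, 173.35336303710938), (169.66648864746094, 110.1860122680664), 9.629097938537598)
bar 990 ((612.0958862304688, 169.30320739746094), (13.881014823913574, 52.62128829956055), 8.30332088470459)
[-0.27377703 -0.20416003  0.81222867]
```

View pics/c.png

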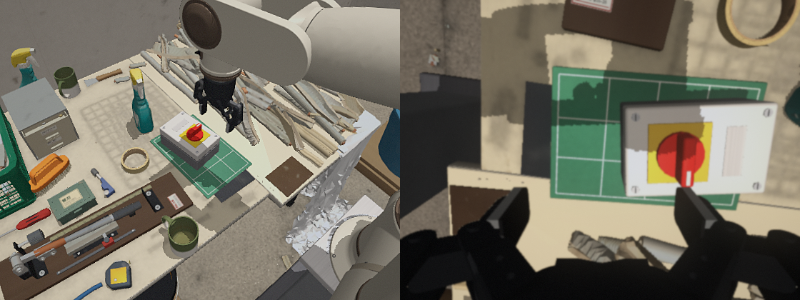

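The images show the bar lying across the box (wrist view about 685,155), at about 90–91°. The box is flat on the mat, the gripper is clear, and the mug and tape haven't moved.

```bash
python3 -c "
from workcell import ctrl
print(ctrl.finish_job())"
```

```text
the job is handed in; nothing more can be done
None
```

The box lies flat on its back about 38 mm from the mat's centre, with the handle turned clockwise to about 90° (off), and the job is handed in; no verdict came back.

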